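# Take the test cap off the purge-air line

## Robot

A 7-joint arm with a two-finger parallel gripper is mounted at the origin on the work surface. World frame = base frame: x ahead of the robot, y to its left, z up, the work surface at z = 0. Lengths are in m, angles in rad, forces in N, time in s.
With the tool pointing down it reaches from about 0.425 to 0.925 m from the base axis. Payload 6.8 kg.
Tool frame: the origin (TCP) lies at the very end of the fingers, on their centre line; the grasp point (between the pads) lies 19 mm behind it; z points along the fingers, y is the line along which they close (so a half turn about z gives the same grasp; the last joint's range is limited). The gripper opens to 88 mm and grips with 3 to 60 N. Pads are 20 mm wide; open, the fingers measure 115 mm over their backs; the gripper's body (75 mm by 178 mm) begins 61 mm behind the grasp point.
Start: joints at [1.218, 0.477, 0.022, 1.555, -0.011, 1.109, -0.083], TCP at [0.164, -0.655, 0.223] pointing down, gripper open.
Joint ranges: [-2.96, 2.96], [-0.34, 2.1], [-1.41, 1.46], [0.24, 2.44], [-1.37, 4.51], [0.17, 1.92], [-2.96, 2.96]. Speed limits (rad/s): [2.39, 2.39, 3.14, 3.14, 3.14, 3.14, 3.14].

## Interface

Orientations are given as [roll, pitch, yaw] about the fixed x, y, z axes, in that order (R = Rz(yaw) Ry(pitch) Rx(roll)).
In Python, from rig import robot, vision gives the robot as it stands.
- The arm moves only by the tool step_arm, never from a script. Its argument "moves" is a list of rows, each a list of 5 numbers: the opening, from 0 (shut) to 1 (fully open), then the shift along the tool's x, y, z in mm, then the turn about the tool's z in degrees. In form: [[claw, tx, ty, tz, spin], ...]. A call has 1 to 12 rows; each row shifts and turns the commanded pose from where the row before left it, along the tool's axes as they then stand; what a row does not reach is not made up. A row lasts 1/10 s, in which the tool goes at most 50 mm and 8.59 degrees, less where a joint would pass 70% of its speed; a pose out of reach is approached as far as the arm can. A call with a gripper value outside its range is refused whole. The fingers move at their own pace and stop on an object; "squeeze" is the grip in N (left out, the last holds). Time passes only in rows, so rows that do not move let the fingers close. It gives the time, the measured TCP pose, the force, the opening and the grip force at its end, in the units of the state.
- robot.observe(): the state, without advancing time (a new reading comes with each control period).
- vision.grab_frame(name): name is "side" or "top" or "wrist"; returns the picture (384x512x3 uint8, red, green, blue); there is no depth.
- vision.camera_model(name): a dict with "intrinsics" (3x3 intrinsics, pixels), "origin" and "attitude" of the camera in the world; the wrist camera has in their place "tool_from_camera" (4x4, takes a point from camera to tool coordinates, whose origin is the TCP and whose axes are the flange's). Camera axes: x right, y up, looking along -z (the intrinsics and any distortion apply to the point x, -y, -z); pixel columns grow to the right and rows downward; lengths in m; the calibration is good to about 2 mm. A picture is of the moment at which its call begins: read the wrist's pose just before it. camera_model takes no time and is no camera call.
- robot.close_job(): hands the job in; it is judged then, once.
The state is a dict: "clock": time; "qpos": joint angles; "joint_vel": joint speeds; "joint_torque": joint torques, N m; "position": TCP position; "tool_rot": TCP orientation; "wrist_force": force on the tool from outside, world axes, zero at the start; "wrist_torque": the same for the moment, N m; "width": opening from 0.0 (shut) to 1.0 (fully open); "finger_force": force on a finger pad.
Only numpy, scipy, OpenCV 4.12 (cv2) and the standard library are available. Lean on these libraries where they do the work, as an engineer would, in place of code of your own. Each camera call takes 0.05 s, during which the arm holds its last target. There are 200 camera calls.

## Task

The pressure test is over. On the line with the orange-collared cap, shut the ball valve (lever square across the tube), then squeeze the orange collar fully into the cap and, holding it in, draw the cap off the tube without wrenching it, and put it in the red bin. Leave the other line (blue-collared cap on, valve open) and everything else on the bench as they are.

Things in the scene. Friction and masses are not known exactly. Their poses are not given: they have to be found in the camera images.
- panel: Stand with a white 300 x 270 mm mounting plate sloping up at 30 deg, away from its front. Origin on the bench, 150 mm beyond the plate's lower edge (30 mm up); x level, forward, y left, z up. In this frame up the slope = (0.866, 0, 0.5), the plate's normal = (-0.5, 0, 0.866). Two blue 16 mm tubes run up it at y = +55 and -55 mm, axes 32 mm above it; side terminals 46 mm tall.
- test_cap: The cap to take off: push-fit end cap with an orange collar, 0.1 kg. Origin on its axis at the bore floor; x = axis, pointing off the tube. White (orange band) body 34 mm dia. from x = -30 to a flat end at +8 mm. The collar's flange, 36 mm dia., 4 mm thick, spans x = -39 to -35 mm; the tube passes through it. Flange to flat end: 47 mm, 42 with the collar in.
- collar_face (a point): Centre of the orange collar's outer face (the face the tube goes in by), 39 mm down the axis from the cap's origin when the collar is out.
- test_cap_collar (a joint): m: orange collar pressed into the cap, 0 = out, 0.005 = fully in; 8 N to start, 16 N fully in (spring). It works teeth in a groove of the tube. As found, a face seal (7 to 9 N) holds the cap 4 mm off the tube end; the hooked teeth keep it there and stop the collar 1 to 3 mm in. With the cap pushed home (15 to 25 N under a squeeze) the collar goes in; over 4.5 mm in, the teeth are free.
- line_cap: Leave in place: the same push-fit end cap with a blue collar, 0.1 kg. Origin on its axis at the bore floor; x = axis, pointing off the tube. Grey (blue band) body 34 mm dia. from x = -30 to a flat end at +8 mm. The collar's flange, 36 mm dia., 4 mm thick, spans x = -39 to -35 mm; the tube passes through it. Flange to flat end: 47 mm, 42 with the collar in.
- red_bin: Red stacking bin fixed to the bench, 180 (x) x 125 (y) x 75 mm high, walls and floor 4 mm; origin under its centre, low front (43 mm high) at -x. Beside the panel, left or right; an alike blue bin is on the other side.
- tip_left (a point): End of the left tube (y = +55 mm on the panel), on its axis; hidden in the cap fitted there. The tube ends 45 mm beyond the plate's upper edge. As found, the fitted cap's origin is 4 mm beyond it up the slope (0 = pushed home); it is clear of the tube, collar too, at 40 mm. Either cap may be on either tube.
- valve_left (a joint): rad: lever of the ball valve on the left tube. 0 = open (lever along the tube, pointing up the slope), 1.57 = shut (square across, pointing out to the panel's left edge) (stop); stays where left; 2 to 3 N at its end. Pivot: 220 mm down the slope from the tube end, 30 mm above the tube's axis, turning about the plate's normal. Red grip 13 mm wide, 10 mm thick, 15 to 70 mm from the pivot.
- lever_left (a point): Middle of the red grip of the left valve's lever, 50 mm from its pivot.
- tip_right (a point): End of the right tube (y = -55 mm on the panel), on its axis; hidden in the cap fitted there. The tube ends 45 mm beyond the plate's upper edge. As found, the fitted cap's origin is 4 mm beyond it up the slope (0 = pushed home); it is clear of the tube, collar too, at 40 mm. Either cap may be on either tube.
- valve_right (a joint): rad: lever of the ball valve on the right tube. 0 = open (lever along the tube, pointing up the slope), 1.57 = shut (square across, pointing out to the panel's right edge) (stop); stays where left; 2 to 3 N at its end. Pivot: 220 mm down the slope from the tube end, 30 mm above the tube's axis, turning about the plate's normal. Red grip 13 mm wide, 10 mm thick, 15 to 70 mm from the pivot.
- lever_right (a point): Middle of the red grip of the right valve's lever, 50 mm from its pivot.
- screwdriver: Screwdriver lying on the bench: a bystander; origin under its middle.
- spanner: Spanner lying on the bench: a bystander; origin under its middle.
- tape_roll: White tape roll, 100 mm dia., 45 mm high: a bystander; origin under its middle.
- cordless_driver: Red and black cordless driver, 203 mm tall, standing on its battery: a bystander; origin under its middle.
- sealant_bottle: White sealant bottle, 52 mm dia., 120 mm tall: a bystander; origin under its middle.
- spare_tee: Grey push-fit tee, 78 mm long, lying: a bystander; origin under its middle.
Mind the look-alikes: they are no part of the job. Of the things shaped like the test_cap, the orange one is meant.

How it is judged:
By the outcome, as a careful person would: the job done as asked, in the order asked, and still so for the second after the job is handed in, with the robot touching nothing.
It also fails if it takes over 61 s, if anything falls off the work surface, if the arm or the gripper's body presses on something with over 40 N, if the wrist force passes 120 N, or if a joint passes its speed limit or range.

## Working session

There is one attempt and no reset: what is moved stays moved. The work goes in short steps, Python scripts to look and compute and a tool call to move; the robot and the scene stay as the last step left them, time stands still between calls to the robot, and variables do not carry over. Pictures are saved under pics/ and viewed, at most 11 in all, crops included, and the job is handed in when it is done.

Besides the shell and the picture viewer there is one more tool, called as name(argument=value, ...) on one line, values as JSON. step_arm: Moves the arm, as the interface text tells. Its arguments: {"type":"object","properties":{"moves":{"type":"array","items":{"type":"array","items":{"type":"number"}}},"squeeze":{"type":"number"}},"required":["moves"]}

```bash
ls; mkdir -p pics
python3 - <<'E'
from rig import robot, vision
import cv2, numpy as np
print(robot.observe())
for n in ("side","top"):
    cv2.imwrite(f"pics/{n}0.png", vision.grab_frame(n)[:,:,::-1])
for n in ("side","top","wrist"): print(n, vision.camera_model(n))
E
```

```text
pics
{'clock': 0.0, 'qpos': array([ 1.21789446,  0.47777046,  0.02235159,  1.55647909, -0.0114694 ,
        1.10929989, -0.08311496]), 'joint_vel': array([ 0.00043144,  0.00037649,  0.00049913, -0.00026516, -0.00056957,
        0.00106164, -0.00031963]), 'joint_torque': array([-9.66512562e-04, -5.82844520e+01,  1.53489724e+00, -2.72599053e+01,
       -5.41491550e-02,  1.68523681e-02,  1.83736188e-04]), 'position': array([ 0.16341234, -0.65428119,  0.22169018]), 'tool_rot': array([-3.13977193e+00,  1.68176594e-04,  2.44811493e-01]), 'wrist_force': array([ 0.69001707, -0.09159224, -0.48894234]), 'wrist_torque': array([ 0.02147461, -0.018298  , -0.02054819]), 'finger_force': 0.0, 'width': 1.0014579778228314}
side {'intrinsics': array([[460.73192302,   0.        , 249.36597244],
       [  0.        , 460.73192302, 194.64780617],
       [  0.        ,   0.        ,   1.        ]]), 'origin': array([0.26815599, 1.24330007, 1.21192093]), 'attitude': array([ 0.88752679,  0.00511136, -2.91880164])}
top {'intrinsics': array([[421.54640564,   0.        , 260.99521188],
       [  0.        , 421.54640564, 188.82804049],
       [  0.        ,   0.        ,   1.        ]]), 'origin': array([ 0.47151264, -0.02210012,  1.46286259]), 'attitude': array([ 0.07493998, -0.00410787, -1.58077629])}
wrist {'intrinsics': array([[325.51412483,   0.        , 251.39935023],
       [  0.        , 325.51412483, 191.36715712],
       [  0.        ,   0.        ,   1.        ]]), 'tool_from_camera': array([[ 1.08036151e-03,  9.62854549e-01,  2.70018426e-01,
         7.41742428e-02],
       [ 9.99999410e-01, -1.07031787e-03, -1.84433502e-04,
        -7.26382703e-04],
       [ 1.11422911e-04,  2.70018466e-01, -9.62855137e-01,
        -1.61278206e-01],
       [ 0.00000000e+00,  0.00000000e+00,  0.00000000e+00,
         1.00000000e+00]])}
```

View pics/top0.png

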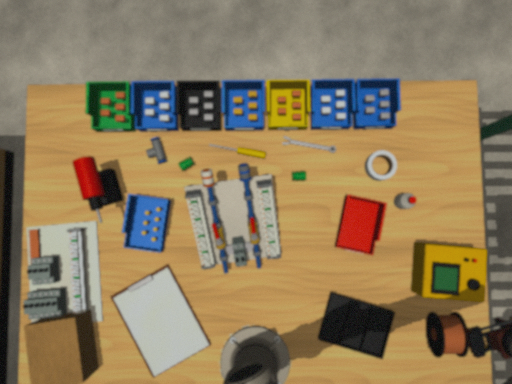

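View pics/side0.png

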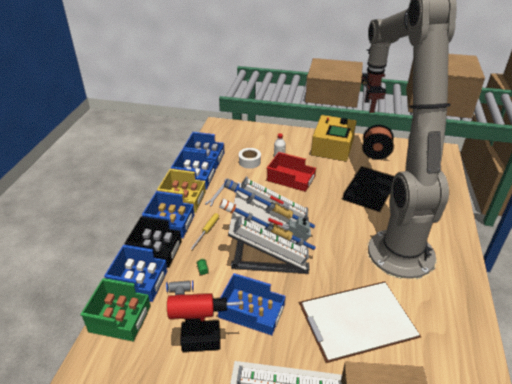

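The top view shows the panel at about (232,220), yawed slightly. The left tube's cap is at (208,178), the right tube's at (244,170) and the red bin at (360,223), on the right. The side view shows the same layout. I'll enlarge the panel in both views.

Run:
```python
import cv2, numpy as np
a=cv2.imread("pics/top0.png")[155:275,175:290]; b=cv2.imread("pics/side0.png")[170:280,210:325]
f=lambda i:cv2.resize(i,(400,int(400*i.shape[0]/i.shape[1])),interpolation=cv2.INTER_CUBIC)
a,b=f(a),f(b); h=max(len(a),len(b)); pad=lambda i:np.vstack([i,np.zeros((h-len(i),400,3),np.uint8)])
cv2.imwrite("pics/z0.png",np.hstack([pad(a),pad(b)]))
```

```text
(no output)
```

View pics/z0.png

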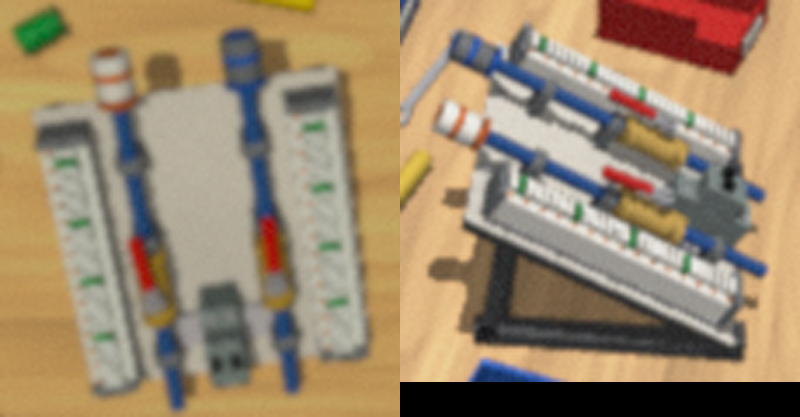

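```bash
cat > h.py <<'E'
import numpy as np, cv2
from scipy.spatial.transform import Rotation as R
from scipy.optimize import least_squares
from rig import robot, vision
def cam(n, st=None):
    m=vision.camera_model(n); K=m["intrinsics"]
    if n!="wrist": return K, R.from_euler("xyz",m["attitude"]).as_matrix(), np.array(m["origin"])
    T=m["tool_from_camera"]; Rt=R.from_euler("xyz",st["tool_rot"]).as_matrix()
    return K, Rt@T[:3,:3], st["position"]+Rt@T[:3,3]
def ray(c,uv):
    K,Rm,o=c; d=np.linalg.solve(K,[uv[0],uv[1],1]); return o, Rm@(d*[1,-1,-1])
def proj(c,p):
    K,Rm,o=c; q=Rm.T@(np.asarray(p)-o)*[1,-1,-1]; q=K@q; return q[:2]/q[2]
def plane(c,uv,z):
    o,d=ray(c,uv); return o+d*(z-o[2])/d[2]
def tri(c1,a,c2,b):
    o1,d1=ray(c1,a); o2,d2=ray(c2,b); d1/=np.linalg.norm(d1); d2/=np.linalg.norm(d2)
    s=np.linalg.lstsq(np.c_[d1,-d2],o2-o1,rcond=None)[0]; p,q=o1+s[0]*d1,o2+s[1]*d2
    return (p+q)/2, np.linalg.norm(p-q)
U=np.array([.866,0,.5]); N=np.array([-.5,0,.866])
def panelpt(side,s,n):  # s: along slope from tube end, n: above tube axis, panel frame
    return np.array([-.15,side*.055,.03])+(.345+s)*U+(.032+n)*N
def world(p,x): return R.from_euler("z",x[2]).apply(p)+[x[0],x[1],0]
E
python3 - <<'E'
from h import *
T,S=cam("top"),cam("side")
def reds(f,off):
    im=cv2.imread(f); x,y,w,h=off; hsv=cv2.cvtColor(im[y:y+h,x:x+w],cv2.COLOR_BGR2HSV)
    m=((hsv[...,0]<7)|(hsv[...,0]>172))&(hsv[...,1]>165)&(hsv[...,2]>110)
    n,l,s,c=cv2.connectedComponentsWithStats(m.astype(np.uint8))
    return [(s[i,4],c[i]+[x,y]) for i in range(1,n) if s[i,4]>12]
rt=reds("pics/top0.png",(200,205,70,50)); rs=reds("pics/side0.png",(260,190,50,40))
print(rt,rs)
rt=sorted([r[1] for r in sorted(rt,key=lambda r:-r[0])[:2]],key=lambda c:c[0]); rs=sorted([r[1] for r in sorted(rs,key=lambda r:-r[0])[:2]],key=lambda c:-c[1])
z=lambda u,v,o:np.array([o[0]+u/3.478,o[1]+v/3.478])
ot,os_,lt,ls=z(113,79,(175,155)),z(63,126,(210,170)),z(241,57,(175,155)),z(75,50,(210,170))
obs=[(ot,os_,panelpt(1,-.0115,0)),(lt,ls,panelpt(-1,-.0115,0)),(rt[0],rs[0],panelpt(1,-.220+.0425,.03)),(rt[1],rs[1],panelpt(-1,-.220+.0425,.03))]
for a,b,p in obs: print(tri(T,a,S,b),p)
f=lambda x:np.concatenate([np.r_[proj(T,world(p,x))-a,proj(S,world(p,x))-b] for a,b,p in obs])
r=least_squares(f,[.5,.1,.1]); print(r.x,np.round(r.fun,1))
for s in (1,-1): print(s,"tip",world(panelpt(s,0,0),r.x),"lever",world(panelpt(s,-.17,.03),r.x))
im=cv2.imread("pics/top0.png"); hsv=cv2.cvtColor(im,cv2.COLOR_BGR2HSV)
m=((hsv[...,0]<7)|(hsv[...,0]>172))&(hsv[...,1]>150); m[:, :320]=0;m[:,395:]=0;m[:180]=0;m[280:]=0
c=max(cv2.findContours(m.astype(np.uint8),0,2)[0],key=cv2.contourArea); b=cv2.minAreaRect(c); print(b,[plane(T,p,.06)[:2].round(3) for p in cv2.boxPoints(b)])
E
```

```text
[(np.int32(44), array([252.40909091, 224.40909091])), (np.int32(45), array([215.33333333, 230.55555556]))] [(np.int32(26), array([276.23076923, 199.38461538])), (np.int32(28), array([274.60714286, 221.71428571]))]
(array([0.59856983, 0.129861  , 0.21951195]), np.float64(0.0015861350937905927)) [0.122811 0.055    0.224462]
(array([0.61528255, 0.02046692, 0.22532743]), np.float64(0.0024276947839595524)) [ 0.122811 -0.055     0.224462]
(array([0.44251072, 0.11277027, 0.16545616]), np.float64(0.0008670114323594811)) [-0.035945  0.055     0.167442]
(array([ 0.45884204, -0.00115101,  0.16749444]), np.float64(0.0017768402193995248)) [-0.035945 -0.055     0.167442]
[0.48565109 0.05998175 0.1346064 ] [-0.5 -0.4 -0.8 -1.  -0.4  0.6 -0.3  0.4  0.9 -0.2  0.3 -1.1 -0.5  0.8
  0.1  0.4]
1 tip [0.60983907 0.13230201 0.230212  ] lever [0.44908647 0.11053204 0.171192  ]
-1 tip [0.6246011  0.02329704 0.230212  ] lever [0.4638485  0.00152707 0.171192  ]
((360.6194152832031, 224.68304443359375), (41.047584533691406, 52.893192291259766), 11.888657569885254) [array([ 0.384, -0.272]), array([ 0.555, -0.312]), array([ 0.525, -0.446]), array([ 0.355, -0.404])]
```

Residuals are about 1 px, and the heights match the model: panel at (0.486, 0.060), yaw 0.135. The orange cap is on the left tube. Next I'll work out the transit and lever arc in panel axes. With tool yaw 0.135, tool x = panel x, tool y = −panel y and tool z = down.

```bash
cat >> h.py <<'E'
X=np.array([.48565,.05998,.13461])
def topanel(w,X=X): return R.from_euler("z",-X[2]).apply(np.asarray(w)-[X[0],X[1],0])
E
python3 - <<'E'
from h import *
s=robot.observe(); p=topanel(s["position"])
print("tcp panel mm",(p*1e3).round(1),"yaw err deg",np.degrees(X[2]-s["tool_rot"][2]))
print("wp", (topanel([.48,-.40,.33])*1e3).round(), "pivot",(panelpt(1,-.22,.03)*1e3).round(1), "tip",(panelpt(1,0,0)*1e3).round(1))
pv=panelpt(1,-.22,.03); r=.045; yv=np.array([0,1,0])
for a in np.radians([0,15,30,45,60,75,90]):
    d=np.cos(a)*U+np.sin(a)*yv; m=np.sin(a)*U-np.cos(a)*yv
    c=pv+r*d+(.0065+.010*np.sin(a)+.0135*np.cos(a))*m; c[2]=pv[2]+.5*r*np.cos(a)-.005*np.cos(a)+.001*np.sin(a)
    print(round(np.degrees(a)),(c*1e3).round(1))
E
```

```text
tcp panel mm [-415.2 -664.7  221.8] yaw err deg -6.3111453926902055
wp [ -67. -455.  330.] pivot [-72.8  55.  146.2] tip [132.8  55.  230.2]
0 [-33.8  35.  163.7]
15 [-30.1  45.3 163.4]
30 [-29.   57.4 161.8]
45 [-31.   70.5 159.3]
60 [-36.8  83.  155.8]
75 [-46.2  93.4 151.7]
90 [-58.5 100.  147.2]
```

step_arm(moves=[[0,0,0,-20,-6.3],[0,35,-21,-10,0],[0,35,-21,-10,0],[0,35,-21,-10,0],[0,35,-21,-10,0],[0,35,-21,-10,0],[0,35,-21,-10,0],[0,35,-21,-10,0],[0,35,-21,-10,0],[0,35,-21,-10,0],[0,33,-21,0,0],[0,0,0,0,0]], squeeze=20)

```text
clock: 1.3
position: [0.4209, -0.3315, 0.3329]
tool_rot: [-3.14, -0.002, 0.364]
wrist_force: [0.6, -1.2, -1.0]
width: 0.005
finger_force: 0.0
```

step_arm(moves=[[0,0,0,0,6.6],[0,0,0,0,6.5],[0,9,-40,5,0],[0,9,-40,5,0],[0,9,-40,5,0],[0,9,-40,5,0],[0,9,-40,5,0],[0,9,-40,5,0],[0,9,-40,5,0],[0,9,-40,5,0],[0,11,-40,5,0],[0,0,-40,5,0]])

```text
clock: 2.5
position: [0.4494, 0.0713, 0.2823]
tool_rot: [-3.141, -0.0, 0.125]
wrist_force: [0.1, 0.4, -0.5]
width: 0.002
finger_force: 0.0
```

```bash
cat > st.py <<'E'
from h import *
s=robot.observe(); print(s["clock"],(topanel(s["position"])*1e3).round(1),"yawerr deg",np.degrees(s["tool_rot"][2]-X[2]).round(2),s["qpos"].round(2),s["wrist_force"].round(1),s["wrist_torque"].round(2),s["width"],s["finger_force"])
E
python3 st.py
python3 - <<'E'
from h import *
cv2.imwrite("pics/w1.png", vision.grab_frame("wrist")[:,:,::-1])
E
```

```text
2.5 [-34.4  16.  282.3] yawerr deg -0.53 [ 0.25  0.09 -0.57  1.95  0.05  1.12 -1.79] [ 0.1  0.4 -0.5] [-0.01 -0.01  0.  ] 0.001557058096429115 0.0
```

View pics/w1.png

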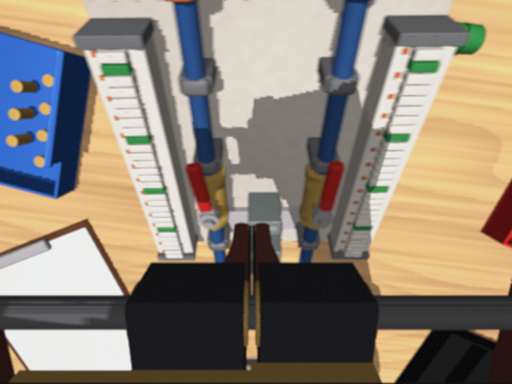

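The wrist view shows the left lever at about (199,188) and the right at (332,186), with the closed fingers centred between them. I'll check the panel model against this view.

Run:
```python
from h import *
s=robot.observe(); c=cam("wrist",s)
im=cv2.imread("pics/w1.png"); hsv=cv2.cvtColor(im,cv2.COLOR_BGR2HSV)
m=((hsv[...,0]<7)|(hsv[...,0]>172))&(hsv[...,1]>165)&(hsv[...,2]>110); m[:150]=0;m[225:]=0;m[:,:170]=0;m[:,360:]=0
n,l,st,ce=cv2.connectedComponentsWithStats(m.astype(np.uint8))
for i in range(1,n):
    if st[i,4]>60:
        sd=1 if ce[i][0]<260 else -1; p=panelpt(sd,-.1775,.03); print(st[i],ce[i].round(1),proj(c,world(p,X)).round(1))
        o,d=ray(c,ce[i]); w=o+d*((world(p,X)[2]-o[2])/d[2]); print((topanel(w)*1e3).round(1),(p*1e3).round(1))
```

```text
[331 164  12   8  72] [336.7 167.1] [341.8 188.3]
[-17.1 -49.2 167.4] [-35.9 -55.  167.4]
[187 166  12  11  76] [192.7 169.3] [216.4 188.2]
[-19.   75.  167.4] [-35.9  55.  167.4]
[198 200  13  11 112] [204.2 205.2] [216.4 188.2]
[-51.7  66.3 167.4] [-35.9  55.  167.4]
```

```bash
python3 st.py
python3 - <<'E'
from h import *
s=robot.observe(); im=vision.grab_frame("wrist")[:,:,::-1]; c=cam("wrist",s)
hsv=cv2.cvtColor(im,cv2.COLOR_BGR2HSV)
m=((hsv[...,0]<8)|(hsv[...,0]>170))&(hsv[...,1]>140)&(hsv[...,2]>80); m[:150]=0;m[225:]=0;m[:,:160]=0;m[:,360:]=0
m=cv2.morphologyEx(m.astype(np.uint8),cv2.MORPH_CLOSE,np.ones((7,7)))
n,l,st,ce=cv2.connectedComponentsWithStats(m)
for i in range(1,n):
    if st[i,4]>60:
        sd=1 if ce[i][0]<260 else -1; p=panelpt(sd,-.1775,.03); 
        o,d=ray(c,ce[i]); w=o+d*((world(p,X)[2]-o[2])/d[2]); print(st[i],ce[i].round(1),proj(c,world(p,X)).round(1),(topanel(w)*1e3).round(1),(p*1e3).round(1))
E
```

```text
2.55 [-35.5  23.2 281.8] yawerr deg -0.06 [ 0.24  0.09 -0.58  1.95  0.05  1.12 -1.79] [-0.7  4.9 -0.6] [0.33 0.1  0.02] 0.0070608898227350544 0.0
[197 161  24  49 661] [208.8 184.8] [216.4 188.2] [-32.9  61.5 167.4] [-35.9  55.  167.4]
[329 161  26  49 668] [341.9 184.6] [341.8 188.3] [-32.6 -54.8 167.4] [-35.9 -55.  167.4]
```

step_arm(moves=[[0,1,0,30,0],[0,0,0,30,0],[0,0,0,30,0],[0,0,0,28,0],[0,0,0,0,0],[0,0,0,0,0]])

```text
clock: 3.2
position: [0.45, 0.0696, 0.1649]
tool_rot: [3.142, 0.001, 0.125]
wrist_force: [0.2, 0.4, 0.5]
width: 0.006
finger_force: 0.0
```

```bash
python3 st.py
```

```text
3.2 [-34.   14.3 164.9] yawerr deg -0.53 [ 0.2   0.24 -0.56  2.09  0.16  0.86 -1.89] [0.2 0.4 0.5] [ 0.   -0.03  0.04] 0.006079857489637026 0.0
```

step_arm(moves=[[0,0,-10,0.5,0.5],[0,0,-10,0.5,0],[0,2,-5,0.5,0],[0,2,-5,0.5,0],[0,0.5,-6,0.5,0],[0,0.5,-6,0.5,0],[0,-1,-6.5,1.5,0],[0,-1,-6.5,1.5,0],[0,-3,-6,1.5,0],[0,-3,-6,1.5,0],[0,0,0,0,0]])

```text
clock: 4.3
position: [0.4386, 0.138, 0.1555]
tool_rot: [-3.14, -0.0, 0.119]
wrist_force: [0.7, -0.1, 0.5]
width: 0.006
finger_force: 0.2
```

```bash
python3 st.py
```

```text
4.3 [-36.2  83.6 155.5] yawerr deg -0.89 [ 0.08  0.26 -0.59  2.09  0.19  0.84 -2.08] [ 0.7 -0.1  0.5] [-0.01 -0.11 -0.07] 0.00598107371393933 0.2047153073363006
```

step_arm(moves=[[0,-5,-5,2,-0.9],[0,-5,-5,2,0],[0,-6,-3.5,2.5,0],[0,-6,-3,2.5,0],[0,-2,0,0,0],[0,-1,0,0,0],[0,0,0,0,0]])

```text
clock: 5.0
position: [0.4182, 0.1503, 0.1489]
tool_rot: [-3.14, -0.013, 0.132]
wrist_force: [16.3, -4.0, -0.2]
width: 0.006
finger_force: 7.1
```

```bash
python3 st.py;python3 - <<'E'
from h import *
a=vision.grab_frame("top")[155:275,175:290,::-1]; b=vision.grab_frame("side")[170:280,210:325,::-1]
f=lambda i:cv2.resize(i,(400,400),interpolation=cv2.INTER_CUBIC)
cv2.imwrite("pics/z1.png",np.hstack([f(a),f(b)]))
E
```

```text
5.0 [-54.7  98.6 148.9] yawerr deg -0.16 [ 0.05  0.24 -0.61  2.14  0.2   0.8  -2.11] [16.3 -4.  -0.2] [-0.98 -3.86  0.04] 0.006480011330899169 7.089017964026425
```

View pics/z1.png

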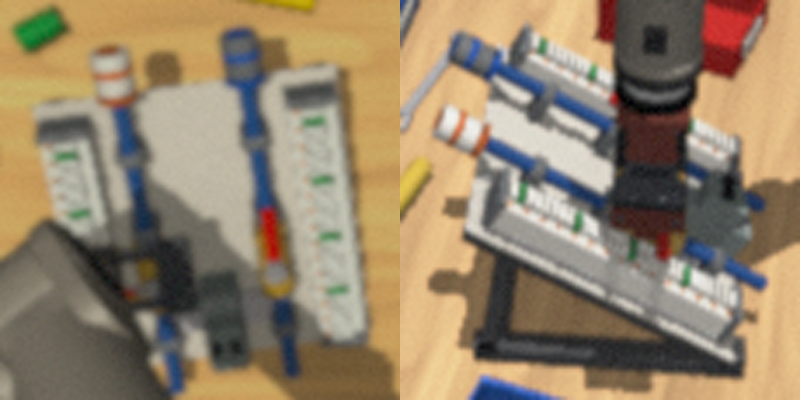

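step_arm(moves=[[0,8,0,0,0],[0,3,0,-15,0],[0,0,0,-45,0],[0,0,0,-45,0],[0,30,10,-30,0],[0.5,35,10,-25,0],[1,35,10,-20,0],[1,35,10,0,0],[1,30,4,0,-8.5],[1,0,0,0,-8.5],[1,0,0,0,-8.5],[1,0,0,0,-8.5]])

```text
clock: 6.3
position: [0.5912, 0.1307, 0.3255]
tool_rot: [-3.139, 0.002, 0.734]
wrist_force: [0.4, 1.0, -0.2]
width: 0.604
finger_force: 0.0
```

step_arm(moves=[[1,0,0,0,-8.5],[1,0,0,0,-8.5],[1,0,0,0,-8.5],[1,0,0,0,-8.5],[1,0,0,0,-8.5],[1,0,0,0,-8.5],[1,0,0,0,-5],[1,0,0,0,0],[1,0,0,0,0]])

```text
clock: 7.2
position: [0.5917, 0.13, 0.3261]
tool_rot: [-3.14, -0.001, 1.702]
wrist_force: [-0.4, 0.4, 0.1]
width: 1.0
finger_force: 0.0
```

```bash
python3 st.py
python3 - <<'E'
from h import *
cv2.imwrite("pics/w2.png", vision.grab_frame("wrist")[:,:,::-1])
E
```

```text
7.2 [114.5  55.1 326.1] yawerr deg 89.82 [ 0.31  0.4  -0.85  1.55  0.31  1.33 -0.44] [-0.4  0.4  0.1] [-0.   -0.14  0.02] 0.9997225370160736 0.0
```

View pics/w2.png

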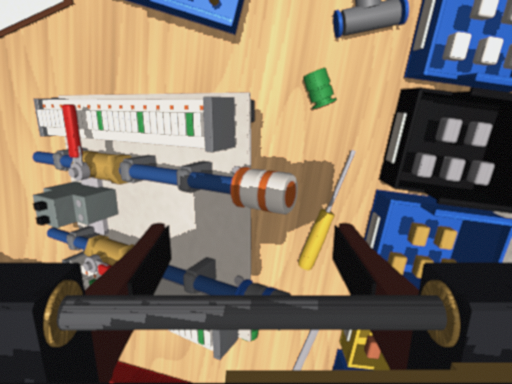

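The left lever is square across at (72,130). The orange cap spans about (231,186) to (296,193), with the open fingers on either side in x. I'll refine the cap position from the orange mask.

Run:
```python
from h import *
s=robot.observe(); c=cam("wrist",s); print((topanel(s["position"])*1e3).round(1))
im=cv2.imread("pics/w2.png"); hsv=cv2.cvtColor(im,cv2.COLOR_BGR2HSV)
m=(hsv[...,0]>3)&(hsv[...,0]<17)&(hsv[...,1]>130)&(hsv[...,2]>90); m=m.astype(np.uint8); m[:150]=0;m[225:]=0;m[:,:215]=0;m[:,310:]=0
n,l,st,ce=cv2.connectedComponentsWithStats(m)
for i in range(1,n):
    if st[i,4]>25: print(st[i],ce[i].round(1))
for nm,sx,nn in (("flange c",-.039,0),("flange outer top",-.039,.018),("flange inner top",-.035,.018),("end c",.008,0),("end top",.008,.017),("body mid axis",-.011,0)):
    print(nm,proj(c,world(panelpt(1,.004+sx,nn),X)).round(1))
for yy in (-.018,.018): 
    p=panelpt(1,.004-.037,0)+[0,yy,0]; print("flange side",proj(c,world(p,X)).round(1))
    p=panelpt(1,.004-.011,0)+[0,yy*17/18,0]; print("body side",proj(c,world(p,X)).round(1))
a=world(panelpt(1,0,0),X)
for d in ([.005,0,0],[0,.005,0]): print(proj(c,a+R.from_euler("z",X[2]).apply(d))-proj(c,a))
```

```text
[114.6  55.  326.3]
[231 167  18  40 314] [237.  185.5]
[258 170  17  42 278] [263.2 189.8]
[285 182  10  25 187] [289.8 193.9]
flange c [237.3 188.7]
flange outer top [225.6 193.7]
flange inner top [229.6 194.3]
end c [286.6 196.3]
end top [277.4 201.8]
body mid axis [265.6 193.1]
flange side [239.4 208.6]
body side [265.4 212.4]
flange side [238.9 168.8]
body side [265.8 173.1]
[ 6.07641446 -0.00971866]
[ 0.09810339 -5.86569619]
```

Matching the end disc and flange puts the cap about +3 mm in x and +1.8 mm in y from the model, so its origin is at roughly (139, 57, 232). Now I'll descend with the fingers open, straddling the cap.

step_arm(moves=[[1,2,10,20,-0.2],[1,0,0,30,0],[1,0,0,30,0],[1,0,0,20,0],[1,0,0,10,0],[1,0,0,0,0],[1,0,0,0,0]])

```text
clock: 7.95
position: [0.6025, 0.1331, 0.2176]
tool_rot: [3.141, -0.0, 1.707]
wrist_force: [0.1, 1.3, 1.0]
width: 1.004
finger_force: 0.0
```

```bash
python3 st.py
python3 - <<'E'
from h import *
s=robot.observe(); im=vision.grab_frame("wrist")[:,:,::-1]
cv2.imwrite("pics/w3.png", cv2.resize(im[:,80:432],None,fx=1.5,fy=1.5))
c=cam("wrist",s)
Rt=R.from_euler("xyz",s["tool_rot"]).as_matrix()
for q in ([0,-.044,0],[0,.044,0],[0,0,0]): print(proj(c,s["position"]+Rt@np.array(q)).round(1))
for nm,sx,nn in (("flange c",-.039,0),("flange outer top",-.039,.018),("end c",.008,0),("end top",.008,.017)):
    print(nm,proj(c,world(panelpt(1,.004+sx,nn)+[.003,.0018,0],X)).round(1))
E
```

```text
7.95 [125.6  56.8 217.6] yawerr deg 90.09 [ 0.27  0.51 -0.81  1.67  0.39  1.14 -0.51] [0.1 1.3 1. ] [-0.05 -0.05 -0.02] 1.003721924242859 0.0
[169.2 243.8]
[332.5 244. ]
[250.8 243.9]
flange c [214.4 240. ]
flange outer top [193.3 252.7]
end c [293.2 260.3]
end top [278.1 276.1]
```

View pics/w3.png

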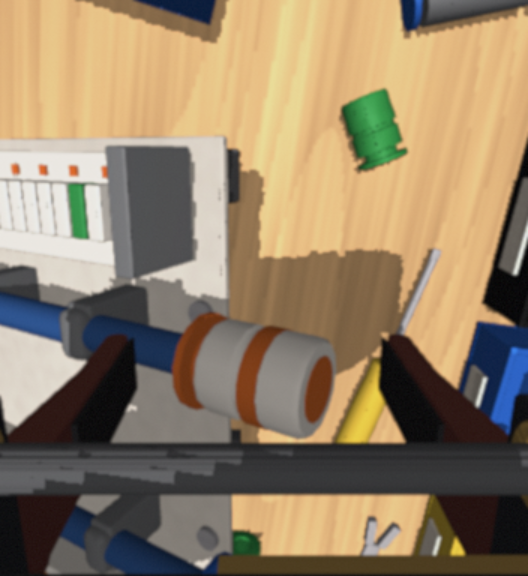

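The cap and flange match the prediction to about 1 mm: end disc at (293,259), flange edge at (196,250). Next I'll touch the tube lightly to fix its height.

step_arm(moves=[[1,0,-1,4,0],[1,0,0,3,0],[1,0,0,0,0]])

```text
clock: 8.3
position: [0.601, 0.1323, 0.2095]
tool_rot: [-3.141, 0.0, 1.707]
wrist_force: [-0.1, -0.5, -0.4]
width: 0.999
finger_force: 0.0
```

step_arm(moves=[[1,0,0,1.5,0],[1,0,0,0,0]])

```text
clock: 8.5
position: [0.6012, 0.1325, 0.2082]
tool_rot: [3.141, 0.0, 1.707]
wrist_force: [0.5, 0.4, -0.2]
width: 1.0
finger_force: 0.2
```

step_arm(moves=[[1,0,0,1.5,0],[1,0,0,0,0]])

```text
clock: 8.7
position: [0.6014, 0.1326, 0.2075]
tool_rot: [3.141, 0.0, 1.707]
wrist_force: [-1.2, -1.6, 5.3]
width: 0.998
finger_force: 2.9
```

step_arm(moves=[[1,0,0,1.5,0],[1,0,0,0,0]])

```text
clock: 8.9
position: [0.6016, 0.1327, 0.2071]
tool_rot: [3.14, 0.001, 1.707]
wrist_force: [-3.8, -1.5, 13.3]
width: 1.001
finger_force: 6.2
```

The tube touch came at 207.8 mm and the model predicted 207.5, so the heights hold. Raise to 220 and squeeze.

step_arm(moves=[[1,0,0,7,0],[1,0,0,-15,0],[0.9,0,0,-6,0],[0.75,0,0,0,0],[0.7,0,0,0,0]], squeeze=30)

```text
clock: 9.4
position: [0.6008, 0.1323, 0.2183]
tool_rot: [-3.141, 0.0, 1.707]
wrist_force: [0.3, 0.4, -0.5]
width: 0.765
finger_force: 0.0
```

I mistyped the first row there: +7 pressed down briefly before lifting. The force is back to zero now. Nudge up 2 mm and close.

step_arm(moves=[[0.7,0,0,-2,0],[0.65,0,0,0,0],[0.5,0,0,0,0],[0.4,0,0,0,0],[0.4,0,0,0,0],[0.4,0,0,0,0]], squeeze=30)

```text
clock: 10.0
position: [0.6019, 0.1325, 0.2209]
tool_rot: [3.14, -0.0, 1.707]
wrist_force: [5.2, 1.0, -4.6]
width: 0.617
finger_force: 30.0
```

```bash
python3 st.py
```

```text
10.0 [124.9  56.3 220.9] yawerr deg 90.1 [ 0.27  0.5  -0.81  1.66  0.39  1.14 -0.5 ] [ 5.2  1.  -4.6] [ 0.21 -1.27 -0.02] 0.6171771062053102 29.998820051550865
```

step_arm(moves=[[0.4,0,-1.7,1,0],[0.4,0,-1.7,1,0],[0.4,0,0,0,0]], squeeze=35)

```text
clock: 10.3
position: [0.6004, 0.1324, 0.2203]
tool_rot: [3.136, -0.001, 1.707]
wrist_force: [8.3, 1.9, -1.3]
width: 0.612
finger_force: 35.0
```

```bash
python3 st.py
```

```text
10.3 [123.5  56.3 220.3] yawerr deg 90.07 [ 0.27  0.5  -0.81  1.67  0.39  1.14 -0.51] [ 8.3  1.9 -1.3] [ 0.18 -1.99  0.01] 0.6123452110671939 34.999420791864395
```

step_arm(moves=[[0.4,0,-1.7,1,0],[0.4,0,-1.7,1,0],[0.4,0,0,0,0]])

```text
clock: 10.6
position: [0.5996, 0.1323, 0.2201]
tool_rot: [3.13, -0.002, 1.706]
wrist_force: [13.8, 2.2, 4.2]
width: 0.581
finger_force: 35.0
```

```bash
python3 st.py
```

```text
10.6 [122.7  56.3 220.1] yawerr deg 90.03 [ 0.27  0.49 -0.81  1.68  0.39  1.13 -0.51] [13.8  2.2  4.2] [ 0.24 -2.94  0.02] 0.5805140472532911 35.000720769166946
```

step_arm(moves=[[0.4,0,-1.7,1,0],[0.4,0,-1.7,1,0],[0.4,0,0,0,0]])

```text
clock: 10.9
position: [0.5996, 0.1323, 0.22]
tool_rot: [3.122, -0.003, 1.705]
wrist_force: [19.9, 1.6, 6.3]
width: 0.585
finger_force: 35.0
```

```bash
python3 st.py
```

```text
10.9 [122.6  56.3 220. ] yawerr deg 89.98 [ 0.28  0.49 -0.81  1.69  0.39  1.12 -0.51] [19.9  1.6  6.3] [ 0.37 -4.28  0.01] 0.5845390323911079 34.99952919781208
```

step_arm(moves=[[0.4,0,-1.7,1,0],[0.4,0,-1.7,1,0],[0.4,0,0,0,0]])

```text
clock: 11.2
position: [0.5988, 0.1323, 0.2194]
tool_rot: [3.116, -0.004, 1.705]
wrist_force: [25.2, 2.4, 8.0]
width: 0.595
finger_force: 35.0
```

```bash
python3 st.py
python3 - <<'E'
from h import *
im=vision.grab_frame("wrist")[:,:,::-1]
cv2.imwrite("pics/w4.png", cv2.resize(im[150:330,130:380],None,fx=3,fy=3))
E
```

```text
11.2 [121.9  56.4 219.4] yawerr deg 89.96 [ 0.28  0.48 -0.81  1.69  0.39  1.11 -0.51] [25.2  2.4  8. ] [ 0.57 -5.68  0.02] 0.5953501971989017 35.00010721385479
```

View pics/w4.png

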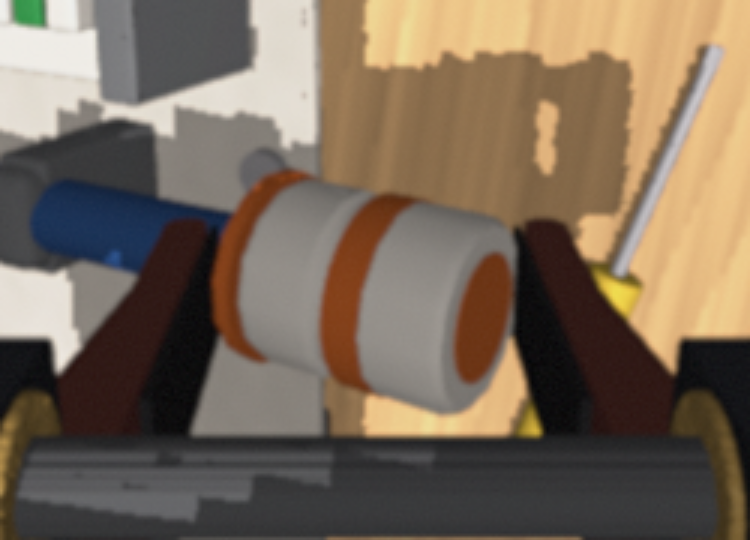

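The fingers grip the cap, with the flange close against the body at about (235,265) and the end face at (485,315). The width grew a little as I pushed harder, so I'll raise the squeeze and see whether it closes fully.

step_arm(moves=[[0.4,0,0,0,0],[0.4,0,0,0,0],[0.4,0,0,0,0]], squeeze=55)

```text
clock: 11.55
position: [0.5995, 0.1324, 0.2198]
tool_rot: [3.115, -0.004, 1.704]
wrist_force: [26.7, 2.0, 8.3]
width: 0.575
finger_force: 55.0
```

```bash
python3 st.py
```

```text
11.55 [122.5  56.5 219.8] yawerr deg 89.95 [ 0.28  0.48 -0.81  1.69  0.39  1.11 -0.51] [26.7  2.   8.3] [ 0.54 -5.8   0.02] 0.5754963024961876 55.00031501054764
```

step_arm(moves=[[0.4,0,1.7,-1,0],[0.4,0,1.7,-1,0],[0.4,0,0,0,0]])

```text
clock: 11.85
position: [0.5995, 0.1323, 0.2199]
tool_rot: [3.123, -0.003, 1.705]
wrist_force: [19.7, 1.5, 5.8]
width: 0.572
finger_force: 55.0
```

```bash
python3 st.py
```

```text
11.85 [122.5  56.4 219.9] yawerr deg 89.98 [ 0.28  0.49 -0.81  1.68  0.39  1.12 -0.51] [19.7  1.5  5.8] [ 0.33 -4.4  -0.04] 0.5715302933857406 55.000431686639786
```

step_arm(moves=[[0.4,0,1.7,-1,0],[0.4,0,1.7,-1,0],[0.4,0,1.7,-1,0],[0.4,0,1.7,-1,0],[0.4,0,0,0,0]])

```text
clock: 12.35
position: [0.6005, 0.1324, 0.2206]
tool_rot: [3.136, -0.001, 1.707]
wrist_force: [8.4, 0.7, 1.5]
width: 0.573
finger_force: 55.0
```

```bash
python3 st.py
```

```text
12.35 [123.5  56.3 220.6] yawerr deg 90.07 [ 0.27  0.5  -0.81  1.67  0.39  1.14 -0.51] [8.4 0.7 1.5] [ 0.11 -1.83 -0.04] 0.5734597677547225 54.999976605176926
```

step_arm(moves=[[0.4,0,1.7,-1,0],[0.4,0,1.7,-1,0],[0.4,0,1.7,-1,0],[0.4,0,0,0,0]])

```text
clock: 12.75
position: [0.6038, 0.1329, 0.2227]
tool_rot: [3.14, -0.0, 1.707]
wrist_force: [4.9, 0.4, 0.6]
width: 0.572
finger_force: 55.0
```

```bash
python3 st.py
```

```text
12.75 [126.9  56.4 222.7] yawerr deg 90.09 [ 0.27  0.5  -0.81  1.66  0.39  1.15 -0.5 ] [4.9 0.4 0.6] [ 0.01 -1.26  0.03] 0.5721769071244074 54.9999725818634
```

step_arm(moves=[[0.4,0,1.7,-1,0],[0.4,0,1.7,-1,0],[0.4,0,1.7,-1,0],[0.4,0,0,0,0]])

```text
clock: 13.15
position: [0.6075, 0.1334, 0.2249]
tool_rot: [-3.14, 0.0, 1.708]
wrist_force: [0.2, 0.9, -2.2]
width: 0.571
finger_force: 55.0
```

```bash
python3 st.py
```

```text
13.15 [130.6  56.5 224.9] yawerr deg 90.12 [ 0.26  0.51 -0.81  1.64  0.39  1.16 -0.5 ] [ 0.2  0.9 -2.2] [ 0.   -0.09 -0.02] 0.5709765633582341 54.99905526638031
```

The tool has drawn 9 mm at near-zero force with constant width, so the teeth are free. Carry on along the tube.

step_arm(moves=[[0.4,0,3.46,-2,0],[0.4,0,3.46,-2,0],[0.4,0,3.46,-2,0],[0.4,0,3.46,-2,0],[0.4,0,3.46,-2,0],[0.4,0,3.46,-2,0],[0.4,0,3.46,-2,0],[0.4,0,3.46,-2,0],[0.4,0,3.46,-2,0],[0.4,0,3.46,-2,0],[0.4,0,3.46,-2,0],[0.4,0,0,0,0]])

```text
clock: 14.35
position: [0.6462, 0.1387, 0.2474]
tool_rot: [3.141, -0.0, 1.707]
wrist_force: [0.8, -1.0, -0.8]
width: 0.573
finger_force: 55.0
```

```bash
python3 st.py;  python3 - <<'E'
from h import *
im=vision.grab_frame("wrist")[:,:,::-1]
cv2.imwrite("pics/w5.png", cv2.resize(im[150:330,130:380],None,fx=2,fy=2))
E
```

```text
14.35 [169.6  56.5 247.4] yawerr deg 90.1 [ 0.23  0.55 -0.79  1.52  0.4   1.24 -0.48] [ 0.8 -1.  -0.8] [-0.05 -0.12 -0.01] 0.5728863264155508 54.99922156333923
```

View pics/w5.png

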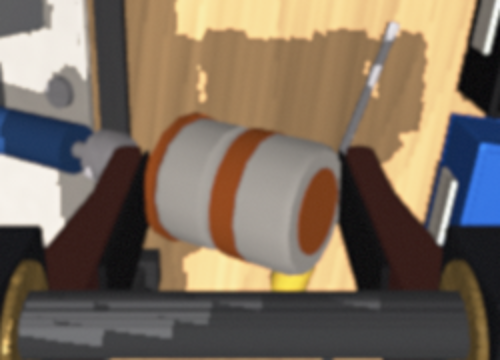

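The cap is off and held level in the pads, with the bare tube end at (110,145). Lift and carry it to the red bin.

step_arm(moves=[[0.4,0,8,-8,0],[0.4,0,4,-25,0],[0.4,0,0,-35,0],[0.4,0,0,-35,0],[0.4,-15,-10,-15,0],[0.4,-33,-19,0,0],[0.4,-33,-19,0,0],[0.4,-33,-19,0,0],[0.4,-33,-19,0,0],[0.4,-33,-19,0,0],[0.4,-33,-19,0,0],[0.4,-33,-19,0,0]])

```text
clock: 15.6
position: [0.5489, -0.1242, 0.366]
tool_rot: [3.141, 0.0, 1.708]
wrist_force: [0.5, -0.9, -1.2]
width: 0.569
finger_force: 55.0
```

step_arm(moves=[[0.4,-33,-19,0,0],[0.4,-33,-19,0,0],[0.4,-33,-19,0,0],[0.4,-33,-19,0,0],[0.4,-33,-19,0,0],[0.4,-33,-19,0,0],[0.4,-20,-15,0,0],[0.4,0,0,0,7],[0.4,0,0,0,7],[0.4,0,0,0,7],[0.4,0,0,0,0]])

```text
clock: 16.7
position: [0.4516, -0.3565, 0.3658]
tool_rot: [3.141, 0.0, 1.34]
wrist_force: [0.8, 0.2, -1.0]
width: 0.576
finger_force: 55.0
```

```bash
python3 st.py;  python3 - <<'E'
from h import *
s=robot.observe(); c=cam("wrist",s); print(s["position"],s["tool_rot"])
im=vision.grab_frame("wrist")[:,:,::-1]
cv2.imwrite("pics/w6.png",im)
E
```

```text
16.7 [ -89.7 -408.1  365.8] yawerr deg 69.07 [ 1.06  0.27 -0.62  1.57  0.16  1.35  0.19] [ 0.8  0.2 -1. ] [-0.03  0.   -0.01] 0.5759004997126643 55.000542998313904
[ 0.45157901 -0.35649535  0.36583885] [3.14089994e+00 3.50093599e-04 1.34019530e+00]
```

View pics/w6.png

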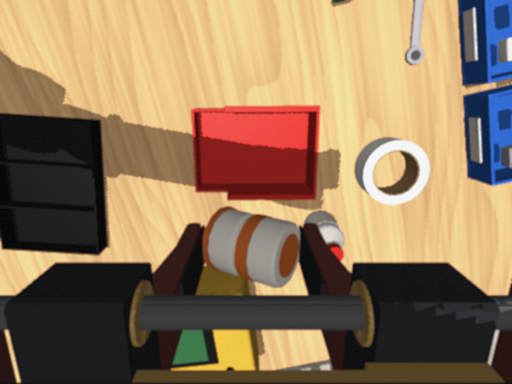

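The red bin spans (193,107) to (318,198), square with the tool, and the cap is held at (250,245). I'll cast a ray for the bin centre.

Run:
```python
from h import *
s=robot.observe(); c=cam("wrist",s); Rt=R.from_euler("xyz",s["tool_rot"]).as_matrix()
for uv,z in (((256,152),.06),((320,107),.075),((318,198),.075),((193,107),.043),((195,192),.043),((260,107),.06),((260,195),.06)):
    w=plane(c,uv,z); print(uv,w.round(3),(Rt.T@(w-s["position"])*1e3).round(1))
```

```text
(256, 152) [ 0.459 -0.355  0.06 ] [  2.6   6.7 305.7]
(320, 107) [ 0.556 -0.313  0.075] [ 65.8  92.2 290.8]
(318, 198) [ 0.532 -0.439  0.075] [-62.   96.7 290.8]
(193, 107) [ 0.384 -0.274  0.043] [ 65.  -84.1 322.7]
(195, 192) [ 0.353 -0.398  0.043] [-62.1 -87.  322.7]
(260, 107) [ 0.478 -0.295  0.06 ] [ 65.4  11.9 305.7]
(260, 195) [ 0.45 -0.42  0.06] [-61.9  13.  305.8]
```

step_arm(moves=[[0.4,2,4,30,0],[0.4,0,0,45,0],[0.4,0,0,45,0],[0.4,0,0,45,0],[0.4,0,0,45,0],[0.4,0,0,45,0],[0.4,0,0,35,0],[0.4,0,0,20,0],[0.4,0,0,9,0],[0.4,0,0,0,0],[0.4,0,0,0,0]])

```text
clock: 17.85
position: [0.4565, -0.3559, 0.0473]
tool_rot: [3.14, 0.001, 1.342]
wrist_force: [0.8, 0.2, -1.3]
width: 0.572
finger_force: 55.0
```

step_arm(moves=[[0.4,0,0,6,0],[0.4,0,0,3,0],[0.4,0,0,0,0],[0.65,0,0,0,0],[0.75,0,0,0,0],[0.85,0,0,0,0],[0.85,0,0,0,0],[0.85,0,0,0,0]])

```text
clock: 18.65
position: [0.4555, -0.3555, 0.0373]
tool_rot: [3.142, 0.0, 1.341]
wrist_force: [0.6, 0.4, -0.1]
width: 0.849
finger_force: 0.0
```

step_arm(moves=[[0.85,0,0,-15,0],[0.85,0,0,-40,0],[0.85,0,0,-45,0],[0.85,0,0,-45,0],[0.85,0,0,-45,0],[0.85,0,0,-45,0],[0.85,0,0,-45,0],[0.85,0,0,0,0],[0.85,0,0,0,0]])

```text
clock: 19.55
position: [0.4559, -0.3554, 0.3191]
tool_rot: [3.139, 0.002, 1.341]
wrist_force: [-0.3, 0.6, -1.3]
width: 0.847
finger_force: 0.0
```

```bash
python3 st.py;  python3 - <<'E'
from h import *
w=vision.grab_frame("wrist")[:,:,::-1]; b=vision.grab_frame("top")[150:280,170:395,::-1]
cv2.imwrite("pics/w7.png",np.hstack([cv2.resize(w[60:260,150:350],(300,300)),cv2.resize(b,(500,300),interpolation=cv2.INTER_CUBIC)]))
E
```

```text
19.55 [ -85.2 -407.6  319.1] yawerr deg 69.12 [ 1.05  0.3  -0.63  1.64  0.19  1.26  0.16] [-0.3  0.6 -1.3] [-0.06 -0.06  0.02] 0.8470380752755343 0.0
```

View pics/w7.png

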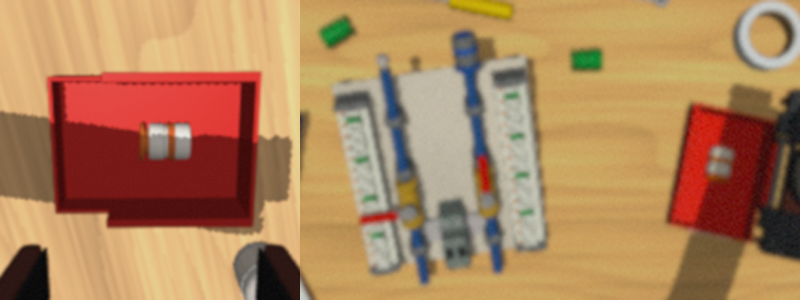

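The cap lies in the red bin (165,140 left; 720,162 right). The left lever is square across at (378,217). The right line is untouched, with its cap on and its lever along the tube. The arm is clear.

```bash
python3 -c "
from rig import robot
print(robot.close_job())"
```

```text
the job is handed in; nothing more can be done
None
```

The left valve is shut, the orange-collared cap was drawn off with its collar held in and is in the red bin, the other line is untouched, and the job was handed in at about 20 s; one mistyped move briefly pressed an open finger down on the left tube, with no visible effect.

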